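Lean a carving panel on the easel and lock its keeper collar

ROBOT

A 6-joint arm with a two-finger parallel gripper is mounted at the origin on the work surface. World frame = base frame: x ahead of the robot, y to its left, z up, the work surface at z = 0. Lengths are in mm, angles in rad, forces in N, time in s.
With the tool pointing down it reaches from about 375 to 925 mm from the base axis. Payload 5.7 kg.
Tool frame: the origin (TCP) lies midway between the tips of the shut fingers; the grasp point (between the pads) lies 19 mm behind it (grip_depth is the distance from the TCP to the grasp point, in mm); z points along the fingers, y is the line along which they close (so a half turn about z gives the same grasp; the last joint's range is limited). The gripper opens to 85 mm and grips with 20 to 120 N. Pads are 22 mm wide; open, the fingers measure 114 mm over their backs; the gripper's body (76 mm by 85 mm) begins 54 mm behind the grasp point. The pads swing forward as they close: fully open they stand 13 mm farther back than shut.
Start: joints at [0.986, 0.359, 1.51, -0, 1.272, -0.115], TCP at [271.611, 534.964, 197.467] pointing down, gripper open.
Joint ranges: [-2.97, 2.97], [-1.01, 2.36], [0.21, 2.38], [-0.96, 4.11], [0.2, 2.71], [-2.98, 2.98]. Speed limits (rad/s): [2.39, 2.39, 3.14, 3.14, 3.14, 3.14].

INTERFACE

Orientations are given as [roll, pitch, yaw] about the fixed x, y, z axes, in that order (R = Rz(yaw) Ry(pitch) Rx(roll)).
In Python, from rig import * gives the robot as it stands. The module is installed in compiled form; this text tells all that it offers.
- The arm moves only by the tool arm_command, never from a script. Its argument "motion" is a list of rows, each a list of 5 numbers: the shift along the world's x, y, z in cm, then the turn about the world's z in rad, then the finger opening in cm, from 0 to 8.54. In form: [[dx, dy, dz, spin, hand], ...]. A call has 1 to 10 rows; each row shifts and turns the commanded pose from where the row before left it; what a row does not reach is not made up. A row lasts 1/12 s, in which the tool goes at most 41.7 mm and 7.16 degrees, less where a joint would pass 70% of its speed; a pose out of reach is approached as far as the arm can. A call is refused whole if a number of a shift passes 4.17 or a number of a turn 0.125, either way. A call with a gripper value outside its range is refused whole. The fingers move at their own pace and stop on an object; "squeeze" is the grip in N (left out, the last holds). Time passes only in rows, so rows that do not move let the fingers close. It gives the time, the measured TCP pose, the force, the opening and the grip force at its end, in the units of the state.
- sense(): the state, without advancing time (a new reading comes with each control period).
- get_image(name): name is "scene" or "top" or "wrist"; returns the picture (420x560x3 uint8, red, green, blue); there is no depth.
- camera_info(name): a dict with "camera_matrix" (3x3 intrinsics, pixels), "extrinsics" (4x4, takes a point from world to camera coordinates). Camera axes: x right, y down, z forward; pixel columns grow to the right and rows downward; lengths in mm; the calibration is good to about 2 mm. The wrist camera is an equidistant fisheye: a pixel r from the principal point sees the ray r / f radians off the axis. A picture is of the moment at which its call begins: read the wrist's pose just before it. camera_info takes no time and is no camera call; for the wrist camera it gives the pose at the moment of the call.
- job_done(): hands the job in; it is judged then, once.
Trained networks look in the newest picture that a camera, given by its name, has taken for a name from the list of things; names that differ only in an ending like _2 or _b are one class to them, and where a whole thing is asked for, a point or a joint stands for the part that bears it (a point fixed in the world has none). Each returns a list of dicts, best first, with "conf" (0 to 1); they miss things now and then, are a little off and sometimes report something else, mostly with a low value. They report only what shows in the picture. A call takes as long as a camera call. They do not tell look-alikes from the thing itself.
- cut_out(label, camera): "region" (420x560 bool, what is visible of it) and "at" ([column, row] in pixels, amid what is visible of it).
The state is a dict: "t": time; "joint_pos": joint angles; "joint_vel": joint speeds; "joint_efforts": joint torques, N m; "ee_pos": TCP position; "ee_rot": TCP orientation; "force": force on the tool from outside, world axes, zero at the start; "torque": the same for the moment, N m; "gripper_width": opening from 0.0 (shut) to 1.0 (fully open); "finger_force": force on a finger pad.
Only numpy, scipy, OpenCV 4.12 (cv2) and the standard library are available. Lean on these libraries where they do the work, as an engineer would, in place of code of your own. Each camera call takes 0.05 s, during which the arm holds its last target. There are 200 camera calls.

TASK

Lean the small carved wooden panel lengthwise on the sloped easel, carved face outwards, its foot flat against the ledge, midway across the board and straight. Then turn the easel's lock collar until the handle arm lines up with the brass line on the board, so that the collar's wing comes over the top of the panel and keeps it in. Leave the other things on the bench where they are.

Things in the scene. Friction and masses are not known exactly. Their poses are not given: they have to be found in the camera images.
- panel_center (a point): centre of the loose panel, a pale wooden board 140 x 58 x 22 mm, about 0.13 kg, with a shallow carved rosette (3 mm proud) on one broad face; it starts flat on the bench, rosette up, this point 11 mm above the bench. Axes: x along its length, y across its width, z out of the rosette face. Either end may be up on the easel.
- easel: fixed sloped back board of a wooden easel, 130 x 265 mm, rising at 40 degrees. Origin on its upper surface at the inner face of the ledge, midway across. Axes: x up the slope, y across, z square out of the board (40 degrees off vertical). Ledge at the foot: 110 mm wide, 16 mm high, x = -14 to 0. Panel fully home: its centre at x = 70, y = 0, z = 11 mm.
- pivot (a point): point on the face of the easel board where the collar's axis stands (parallel to the easel's z), at x = 180, y = 0 mm of the easel; same axes as the easel. The collar's hub is 72 mm across and reaches 31 mm off the board, its brass cap 37 mm.
- locked_mark (a point): middle of the locked mark, a brass line 20 mm long on the face of the easel board, running straight up the slope from the collar, 56 mm above its axis. A small brass dot at the easel's -y side, 55 mm from the axis, marks fully open.
- collar (a joint): angle (rad) of the captive steel lock collar about the easel's +z (counter-clockwise seen from its face). 0: open, handle arm towards the easel's -y. Locked at 1.571: handle arm straight up the slope on the brass line, wing down the slope over the panel. It can go too far, to a stop at 2.0. It starts between 0 and 0.35; friction (2.5 N at the handle) keeps it where it is left.
- handle_grip (a point): point on the axis of the handle, a round wooden peg 20 mm in diameter standing square out of the board on the end of the collar's handle arm, 60 mm from the collar's axis. The peg runs from 33 to 85 mm off the board; this point is at 64 mm. Axes turn with the collar: x the way the handle moves as it locks, z out of the board.
- wing_tip (a point): underside of the tip of the collar's wing, a flat steel lug 24 mm wide opposite the handle arm; 64 mm from the collar's axis, 26 mm off the board, so it passes 4 mm above a panel that lies home. While the collar is open the wing points across the board, clear of the panel.
- mallet: bystander: wooden carver's mallet standing on its head, 90 mm across, 230 mm tall; origin at the centre of its underside
- tin: bystander: round tin, 80 mm across, 100 mm tall; origin at the centre of its underside
- glue: bystander: white bottle, 64 mm across, 150 mm tall; origin at the centre of its underside
There are look-alikes about, which are no part of the job. Of the things shaped like the part that bears panel_center, the wooden one is meant.

How it is judged (in metres and radians):
On the way, in this order (a step that is already met when the one before it is completed fails the run):
1. the panel is home on the easel while the collar is still open (x of panel_center in the frame of easel between 0.064 and 0.076 m and y of panel_center in the frame of easel between -0.015 and 0.015 m and z of panel_center in the frame of easel between 0.006 and 0.0145 m and angle between the z axis of panel_center and the z axis of easel, either way round below 0.06 rad and angle between the x axis of panel_center and the x axis of easel, either way round below 0.12 rad and value of joint collar below 1 rad), for 0.2 s.
2. the collar is at its locked mark over the seated panel (x of panel_center in the frame of easel between 0.064 and 0.076 m and y of panel_center in the frame of easel between -0.015 and 0.015 m and z of panel_center in the frame of easel between 0.006 and 0.0145 m and angle between the z axis of panel_center and the z axis of easel, either way round below 0.06 rad and angle between the x axis of panel_center and the x axis of easel, either way round below 0.12 rad and value of joint collar between 1.48 and 1.66 rad), for 0.2 s.
At the end, for the whole second after the job is handed in: The panel rests on the easel, rosette outwards: foot within 6 mm of the ledge, within 15 mm of midway across, flat on the board within 3 mm and 3 degrees, straight within 7 degrees; the collar rests with its handle arm within 5 degrees of the brass line (all of step 2 and angle between panel_center's own z axis and vertical below 1 rad and linear speed of panel below 0.01 m/s and velocity of joint collar between -0.05 and 0.05 rad/s); the robot touches nothing.
It fails at once if a bystander (mallet, tin or bottle) is moved more than 25 mm (distance of any of mallet, tin, glue from where it was at the start of the episode above 0.025 m).
It also fails if it takes over 56 s, if anything falls off the work surface, if the arm or the gripper's body presses on something with over 40 N, if the wrist force passes 120 N, or if a joint passes its speed limit or range.

## Working session

There is one attempt and no reset: what is moved stays moved. The work goes in short steps, Python scripts to look and compute and a tool call to move; the robot and the scene stay as the last step left them, time stands still between calls to the robot, and variables do not carry over. Pictures are saved under pics/ and viewed, at most 10 in all, crops included, and the job is handed in when it is done.

Besides the shell and the picture viewer there is one more tool, called in YAML: its name, and indented under it one key for each argument. arm_command: Moves the arm, as the interface text tells. Its arguments: {"type":"object","properties":{"motion":{"type":"array"},"squeeze":{"type":"number"}},"required":["motion"]}

```bash
mkdir -p pics
python3 - <<'E'
from rig import *
import cv2,numpy as np
print(sense())
for c in ["scene","top"]:
    im=get_image(c); cv2.imwrite(f"pics/{c}0.png",im[:,:,::-1])
    i=camera_info(c); print(c,np.round(i["camera_matrix"],1).tolist(),np.round(i["extrinsics"],3).tolist())
    for l in ["panel_center","easel","collar","handle_grip","mallet","tin","glue"]:
        print(l,[(round(d["conf"],2),np.round(d["at"]).tolist(),int(d["region"].sum())) for d in cut_out(l,c)])
E
```

```text
{'t': 0.0, 'joint_pos': array([ 9.85897912e-01,  3.59508324e-01,  1.51142798e+00,  3.19774816e-05,
        1.27251721e+00, -1.15126504e-01]), 'joint_vel': array([-0.00037412,  0.00021568, -0.00019798,  0.00132046, -0.00148848,
       -0.00155302]), 'joint_efforts': array([ 1.67802493e-03, -5.27625811e+01, -2.78615624e+01, -1.67589646e-04,
        1.32632931e-02, -1.03678755e-05]), 'ee_pos': array([271.2062333 , 534.3736698 , 196.65337349]), 'ee_rot': array([-3.13974762e+00, -2.44107367e-04,  2.67181109e+00]), 'force': array([-0.64287334,  0.17447431, -0.11006656]), 'torque': array([0.00577387, 0.04001499, 0.01417783]), 'finger_force': 0.0, 'gripper_width': 1.0009621353891205}
scene [[393.2, 0.0, 277.7], [0.0, 393.2, 205.0], [0.0, 0.0, 1.0]] [[-0.364, 0.931, -0.016, 237.299], [0.715, 0.269, -0.645, -273.545], [-0.597, -0.246, -0.764, 1551.786], [0.0, 0.0, 0.0, 1.0]]
panel_center [(0.95, [271.0, 193.0], 609), (0.81, [154.0, 204.0], 720), (0.75, [210.0, 207.0], 689)]
easel [(0.9, [337.0, 199.0], 3276)]
collar [(0.96, [347.0, 182.0], 640)]
handle_grip [(0.7, [345.0, 178.0], 600)]
mallet [(0.62, [401.0, 314.0], 1716)]
tin [(0.61, [198.0, 260.0], 1033)]
glue [(0.92, [253.0, 284.0], 800)]
top [[429.6, 0.0, 277.8], [0.0, 429.6, 204.8], [0.0, 0.0, 1.0]] [[0.021, -1.0, -0.004, -40.726], [-0.996, -0.021, -0.082, 564.006], [0.082, 0.006, -0.997, 1469.991], [0.0, 0.0, 0.0, 1.0]]
panel_center [(0.75, [307.0, 259.0], 676), (0.68, [408.0, 211.0], 681), (0.6, [353.0, 220.0], 752)]
easel [(0.56, [234.0, 244.0], 3077), (0.43, [222.0, 247.0], 702)]
collar [(0.73, [224.0, 246.0], 710)]
handle_grip [(0.78, [222.0, 246.0], 683)]
mallet [(0.79, [166.0, 162.0], 740)]
tin [(0.8, [329.0, 156.0], 541)]
glue [(0.64, [274.0, 150.0], 399)]
```

Run:
```python
import cv2
a=cv2.imread("pics/top0.png")[130:310,140:440];cv2.imwrite("pics/topc.png",cv2.resize(a,(800,480),interpolation=cv2.INTER_CUBIC))
a=cv2.imread("pics/scene0.png")[130:370,110:430];cv2.imwrite("pics/scc.png",cv2.resize(a,(800,600),interpolation=cv2.INTER_CUBIC))
```

```text
(no output)
```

View pics/topc.png

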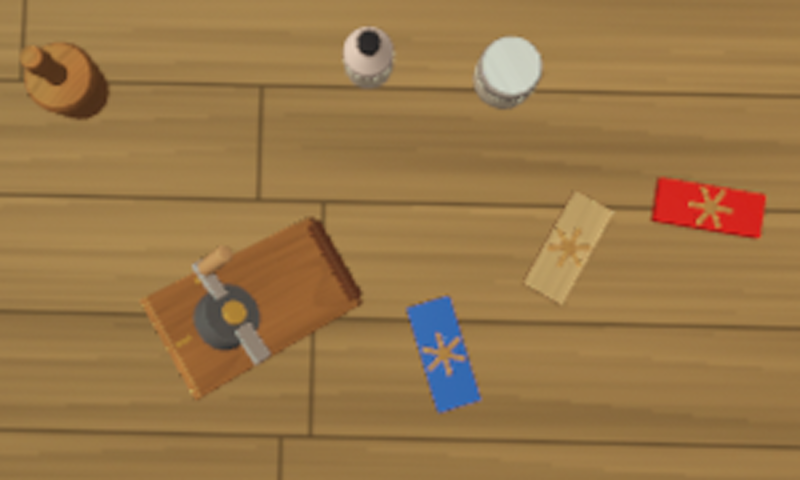

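View pics/scc.png

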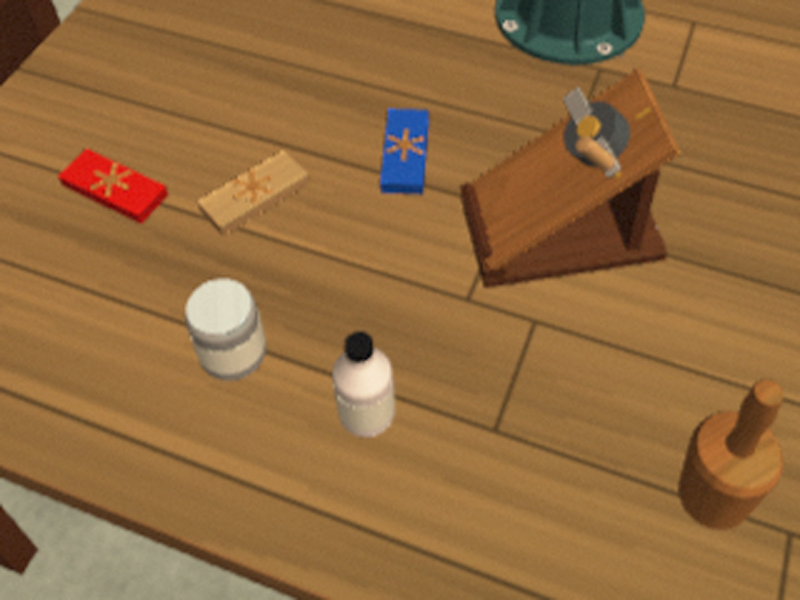

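The top crop shows the wooden panel at about px (354,223), the easel's ledge facing right, and its upper end at lower left. The scene crop agrees, with the collar open. Next I get rough world positions and a wrist view.

```bash
cat > h.py <<'E'
from rig import *
import cv2,numpy as np
from scipy.optimize import least_squares
def proj(c,P,info=None):
    i=info or camera_info(c); K=i["camera_matrix"];E=i["extrinsics"]
    p=np.atleast_2d(P)@E[:3,:3].T+E[:3,3]
    if c=="wrist":
        r=np.hypot(p[:,0],p[:,1]);th=np.arctan2(r,p[:,2]);s=th/np.maximum(r,1e-9)
        x,y=p[:,0]*s,p[:,1]*s
    else: x,y=p[:,0]/p[:,2],p[:,1]/p[:,2]
    return np.c_[K[0,0]*x+K[0,2],K[1,1]*y+K[1,2]]
def unproj(c,uv,z,info=None):
    i=info or camera_info(c); K=i["camera_matrix"];E=i["extrinsics"]
    x,y=(uv[0]-K[0,2])/K[0,0],(uv[1]-K[1,2])/K[1,1]
    if c=="wrist":
        th=np.hypot(x,y); d=np.array([x/th*np.sin(th),y/th*np.sin(th),np.cos(th)])
    else: d=np.array([x,y,1.])
    R=E[:3,:3];o=-R.T@E[:3,3];d=R.T@d
    return o+d*(z-o[2])/d[2]
def rect(c,z,idx=None,wood=True):
    """centres/angles of panel-like regions"""
    out=[];im=get_image(c);info=camera_info(c)
    for d in cut_out("panel_center",c):
        m=d["region"]; sat=np.median(cv2.cvtColor(im,cv2.COLOR_RGB2HSV)[m],axis=0)
        cs=max(cv2.findContours(m.astype(np.uint8),cv2.RETR_EXTERNAL,cv2.CHAIN_APPROX_NONE)[0],key=len)[:,0]
        P=np.array([unproj(c,q,z,info)[:2] for q in cs]).astype(np.float32)
        r=cv2.minAreaRect(P); b=cv2.boxPoints(r); e=[b[1]-b[0],b[2]-b[1]]; l=max(e,key=np.linalg.norm)
        out.append((round(d["conf"],2),sat.tolist(),np.round(r[0],1).tolist(),np.round(r[1],1).tolist(),round(float(np.arctan2(l[1],l[0])%np.pi),3)))
    return out
def easel_pts(p,L):
    x,y,z,a=p;c,s=np.cos(np.radians(40)),np.sin(np.radians(40))
    R=np.array([[np.cos(a),-np.sin(a),0],[np.sin(a),np.cos(a),0],[0,0,1]])@np.array([[c,0,-s],[0,1,0],[s,0,c]])
    return np.array(L)@R.T+[x,y,z]
E
python3 - <<'E'
from h import *
for c in ["top","scene"]:
    for r in rect(c,22): print(c,r)
K=lambda u,v:(140+u*.375,130+v*.375)
for n,uv,z in [("cap",(233,312),160),("ledgeA",(312,220),20),("ledgeB",(358,300),20),("topA",(145,300),190),("topB",(198,396),190)]:
    print(n,unproj("top",K(*uv),z).round())
for n in ["tin","glue","mallet"]:
    print(n,unproj("top",cut_out(n,"top")[0]["at"],80).round())
im=get_image("wrist");cv2.imwrite("pics/w0.png",im[:,:,::-1]);i=camera_info("wrist");print(i)
E
```

```text
top (0.87, [107.0, 177.0, 175.0], [369.5, -128.7], [138.8, 61.0], 0.311)
top (0.78, [1.0, 219.0, 211.0], [565.7, -470.4], [144.7, 59.6], 1.431)
top (0.72, [19.0, 119.0, 186.0], [509.8, -287.3], [60.7, 141.3], 2.666)
scene (0.76, [109.0, 199.0, 167.0], [373.0, -133.0], [159.1, 60.6], 0.324)
scene (0.72, [17.0, 142.0, 195.0], [514.8, -288.7], [72.4, 144.4], 2.619)
scene (0.64, [1.0, 230.0, 219.0], [572.3, -473.1], [153.2, 65.8], 1.402)
cap [418. 125. 160.]
ledgeA [537.  43.  20.]
ledgeB [434. -19.  20.]
topA [430. 223. 190.]
topB [322. 159. 190.]
tin [ 724. -199.   80.]
glue [742. -15.  80.]
mallet [699. 356.  80.]
{'camera_matrix': array([[325.1922621 ,   0.        , 278.71011512],
       [  0.        , 325.1922621 , 207.3522972 ],
       [  0.        ,   0.        ,   1.        ]]), 'extrinsics': array([[ 4.51550385e-01,  8.92245236e-01,  8.30606521e-04,
        -6.00664150e+02],
       [ 8.60426328e-01, -4.35693380e-01,  2.64268448e-01,
        -3.36909402e+01],
       [ 2.36154153e-01, -1.18615844e-01, -9.64448805e-01,
         3.77426611e+02],
       [ 0.00000000e+00,  0.00000000e+00,  0.00000000e+00,
         1.00000000e+00]])}
```

View pics/w0.png

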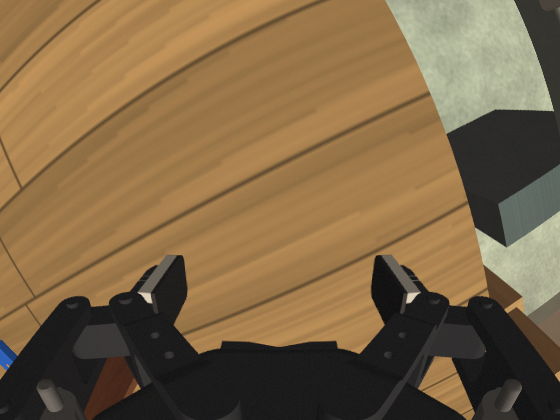

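The wrist view shows only bench and fingers, so I rise and look from over the easel.

arm_command:
  motion:
    - [0, 0, 4, 0, 8.5]
    - [0, 0, 4, 0, 8.5]
    - [1.0, -3.0, 4, 0, 8.5]
    - [1.5, -3.8, 2, 0, 8.5]
    - [1.5, -3.8, 0, 0, 8.5]
    - [1.5, -3.8, 0, 0, 8.5]
    - [1.5, -3.8, 0, 0, 8.5]
    - [1.5, -3.8, 0, 0, 8.5]
    - [1.5, -3.8, 0, 0, 8.5]
    - [1.5, -3.8, 0, 0, 8.5]

```text
t: 2.03
ee_pos: [383.7, 245.8, 328.7]
ee_rot: [3.141, 0.001, 2.672]
force: [0.8, -1.0, -0.8]
gripper_width: 0.997
finger_force: 0.0
```

arm_command:
  motion:
    - [1.5, -3.8, 0, 0, 8.5]
    - [1.5, -3.8, 0, -0.1, 8.5]
    - [1.5, -3.8, 0, -0.1, 8.5]
    - [0.8, -3, 0, -0.1, 8.5]
    - [0, 0, 0, -0.1, 8.5]
    - [0, 0, 0, -0.1, 8.5]
    - [0, 0, 0, 0, 8.5]
    - [0, 0, 0, 0, 8.5]

```text
t: 2.7
ee_pos: [436.5, 103.5, 328.5]
ee_rot: [3.142, -0.0, 2.174]
force: [-0.1, 0.2, -0.5]
gripper_width: 0.993
finger_force: 0.0
```

Run:
```python
from h import *
import pickle
i=camera_info("wrist");im=get_image("wrist");cv2.imwrite("pics/w1.png",im[:,:,::-1]);pickle.dump(i,open("w1.pkl","wb"));print(sense()["ee_pos"],sense()["ee_rot"])
print(proj("wrist",easel_pts([485,12,20,2.118],[[180,0,37],[236,0,0],[251,65,0],[251,-65,0],[0,55,16],[0,-55,16],[-14,55,16],[-14,-55,16]]),i).round(1))
```

```text
[436.44102638 103.7952449  328.51579764] [ 3.14156856e+00 -1.53580505e-05  2.17519237e+00]
[[273.4 174.5]
 [276.9 111.2]
 [212.1  97.1]
 [343.1 104.5]
 [235.2 237.6]
 [305.6 241.5]
 [235.8 241.9]
 [304.6 245.7]]
```

View pics/w1.png

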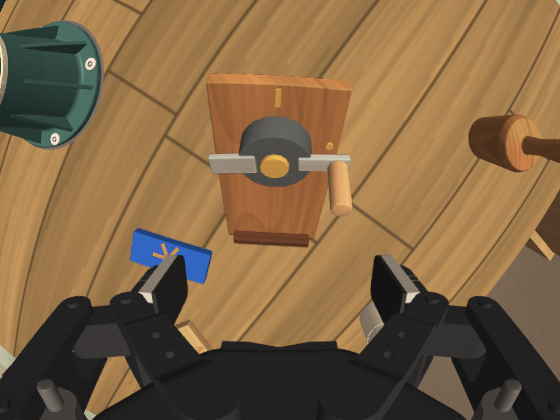

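The wrist view shows the easel: cap (275,165), mark (278,97), dot (330,146), ledge around (272,238), peg around (341,190). I enlarge it to read accurate points.

Run:
```python
import cv2
a=cv2.imread("pics/w1.png")[65:255,195:365];cv2.imwrite("pics/w1c.png",cv2.resize(a,None,fx=3.15,fy=3.15,interpolation=cv2.INTER_CUBIC))
a=cv2.imread("pics/w1.png")[65:255,195:365];cv2.imwrite("pics/w1c.png",cv2.resize(a,(510,570),interpolation=cv2.INTER_CUBIC))
```

```text
(no output)
```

View pics/w1c.png

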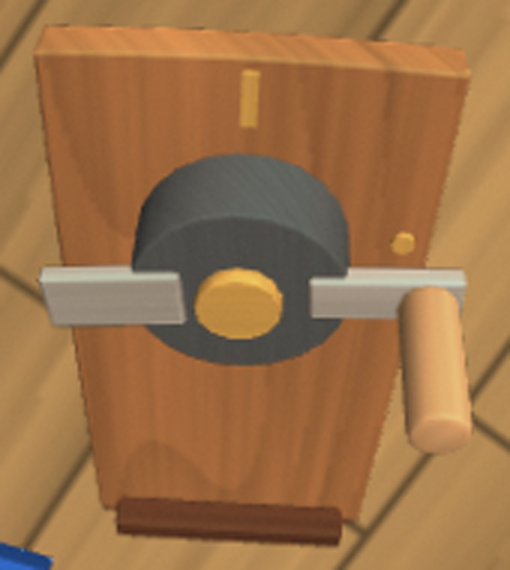

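```bash
cat > fit.py <<'E'
from h import *
import pickle
i=pickle.load(open("w1.pkl","rb"))
L=[[246,0,0],[226,0,0],[180,-55,0],[180,0,37],[251,65,0],[251,-65,0],[-14,55,16],[-14,-55,16]]
uv=np.array([[251,70],[248,127],[403,243],[239,302],[38,57],[468,77],[118,532],[340,545]])/3+[195,65]
peg=np.array([440,430])/3+[195,65]
def res(p):
    pts=L[:4]+[[p[5],65,0],[p[5],-65,0]]+L[6:]
    r=(proj("wrist",easel_pts(p[:4],pts),i)-uv)
    q=p[4];h=proj("wrist",easel_pts(p[:4],[[60*np.sin(q)+180,-60*np.cos(q),85]]),i)-peg
    return np.r_[r.ravel(),h.ravel()]
s=least_squares(res,[485,12,20,2.118,0.05,251],loss="soft_l1");print(s.x.round(3));print(s.fun.reshape(-1,2).round(1))
# check in fixed cameras
p=s.x
for c in ["top","scene"]:
    print(c,proj(c,easel_pts(p[:4],[[180,0,37],[251,65,0],[251,-65,0],[-14,55,16],[-14,-55,16]])).round(1).tolist())
E
python3 fit.py
```

```text
[4.80529e+02 2.28040e+01 5.06700e+01 2.12300e+00 1.11000e-01 2.49944e+02]
[[ 0.3  0.7]
 [ 0.4 -0.9]
 [-0.4 -1.3]
 [ 0.2  2.3]
 [-0.7 -0.3]
 [ 0.2  0.5]
 [ 0.3  0.1]
 [-0.3 -0.6]
 [-0.1 -0. ]]
top [[227.8, 246.2], [215.3, 278.4], [194.0, 240.8], [275.6, 239.4], [259.2, 211.4]]
scene [[345.3, 181.8], [365.3, 158.3], [380.5, 190.3], [294.2, 206.0], [301.7, 233.5]]
```

```bash
cat >> fit.py <<'E'
T={"top":([[180,0,37],[251,65,0],[251,-65,0]],[[227.4,247],[214.3,278.5],[194.4,242.5]]),
"scene":([[180,0,37],[251,65,0],[251,-65,0]],[[345.2,180.5],[364.8,158],[381,190.8]])}
inf={c:camera_info(c) for c in T}
def res2(p):
    r=[res(p)]
    for c,(l,u) in T.items(): r.append((proj(c,easel_pts(p[:4],l),inf[c])-u).ravel())
    return np.concatenate(r)
s=least_squares(res2,s.x,loss="soft_l1");print(s.x.round(3));print(s.fun.reshape(-1,2).round(1).tolist())
E
python3 fit.py | tail -2
```

```text
[4.80318e+02 2.29450e+01 5.13340e+01 2.12300e+00 1.10000e-01 2.49574e+02]
[[0.2, 0.4], [0.3, -1.2], [-0.4, -1.5], [0.1, 2.2], [-0.9, -0.3], [0.2, 0.5], [0.2, 0.1], [-0.3, -0.5], [-0.1, -0.0], [0.4, -0.7], [0.9, -0.1], [-0.5, -1.6], [0.2, 1.1], [0.6, 0.1], [-0.4, -0.7]]
```

arm_command:
  motion:
    - [0.7, -3.6, 0, 0.1, 8.5]
    - [0.7, -3.6, 0, 0.1, 8.5]
    - [0.7, -3.6, 0, 0.1, 8.5]
    - [0.7, -3.6, 0, 0.1, 8.5]
    - [0.7, -3.6, 0, 0.07, 8.5]
    - [0.7, -3.6, 0, 0, 8.5]
    - [0.7, -3.6, 0, 0, 8.5]
    - [0.7, -3.6, 0, 0, 8.5]
    - [0.7, -3.6, -2, 0, 8.5]
    - [0.7, -3.6, -4, 0, 8.5]

```text
t: 3.58
ee_pos: [507.9, -251.7, 280.5]
ee_rot: [-3.14, 0.008, 2.645]
force: [0.8, 0.3, -0.3]
gripper_width: 0.995
finger_force: 0.0
```

arm_command:
  motion:
    - [0.5, -3.2, -4, 0, 8.5]
    - [0, 0, 0, 0, 8.5]
    - [0, 0, 0, 0, 8.5]

```text
t: 3.83
ee_pos: [507.8, -273.3, 243.1]
ee_rot: [3.141, -0.005, 2.643]
force: [-0.7, -0.2, 1.4]
gripper_width: 0.997
finger_force: 0.0
```

Run:
```python
from h import *
print(sense()["ee_pos"],sense()["ee_rot"])
for r in rect("wrist",22): print(r)
for r in rect("top",22): print(r)
cv2.imwrite("pics/w2.png",get_image("wrist")[:,:,::-1])
```

```text
[ 507.82641213 -273.31319774  243.07714366] [ 3.14086491 -0.00523217  2.64271814]
(0.97, [1.0, 209.0, 233.0], [571.4, -430.7], [64.7, 65.3], 2.978)
(0.96, [109.0, 168.0, 193.0], [370.9, -131.9], [141.7, 64.0], 0.313)
(0.8, [107.0, 174.0, 182.0], [371.0, -127.8], [142.4, 60.1], 0.323)
(0.53, [19.0, 118.0, 191.0], [498.2, -258.8], [17.7, 87.7], 2.613)
```

View pics/w2.png

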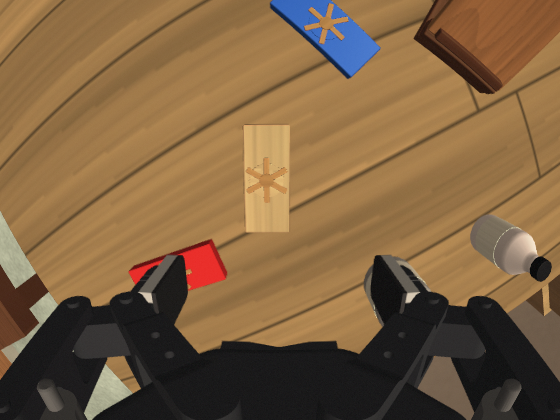

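The wooden panel shows clearly, with corners (244,125), (289,125), (289,232) and (245,232), and it is aligned with the tool.

Run:
```python
from h import *
i=camera_info("wrist");im=cv2.imread("pics/w2.png")
P=np.array([unproj("wrist",q,22,i)[:2] for q in [(244,125),(289.5,125),(289.5,232),(245,232)]]);print(P.round(1),P.mean(0).round(1))
l=(P[0]+P[1]-P[2]-P[3])/2;w=(P[1]+P[2]-P[0]-P[3])/2
print(np.linalg.norm(l),np.linalg.norm(w),np.arctan2(l[1],l[0]),np.arctan2(w[1],w[0])+np.pi/2)
```

```text
[[ 435.4 -280.3]
 [ 462.2 -231.5]
 [ 583.9 -296.3]
 [ 556.2 -347.7]] [ 509.4 -288.9]
138.07897488191404 57.0735414147987 2.6422431284260823 2.643075997281189
```

arm_command:
  motion:
    - [0.9, -1.2, -3.5, 0, 8.5]
    - [1.0, -1.3, -4, 0, 8.5]
    - [0, 0, -4, 0, 8.5]
    - [0, 0, -4, 0, 8.5]
    - [0, 0, -3, 0, 8.5]
    - [0, 0, -1.5, 0, 8.5]
    - [0, 0, 0, 0, 8.5]
    - [0, 0, 0, 0, 8.5]

```text
t: 4.75
ee_pos: [528.0, -297.8, 47.5]
ee_rot: [-3.142, 0.0, 2.643]
force: [-0.3, 0.3, 0.9]
gripper_width: 0.996
finger_force: 0.0
```

arm_command:
  motion:
    - [0, 0, -2, 0, 8.5]
    - [0, 0, -1.5, 0, 8.5]
    - [0, 0, -0.8, 0, 8.5]
    - [0, 0, 0, 0, 8.5]
    - [0, 0, 0, 0, 8.5]

```text
t: 5.17
ee_pos: [528.5, -298.8, 5.3]
ee_rot: [-3.141, 0.002, 2.642]
force: [0.6, 0.1, -0.6]
gripper_width: 1.0
finger_force: 0.0
```

arm_command:
  motion:
    - [0, 0, 0, 0, 5]
    - [0, 0, 0, 0, 5]
    - [0, 0, 0, 0, 5]
    - [0, 0, 0, 0, 5]
    - [0, 0, 0, 0, 5]
    - [0, 0, 0, 0, 5]
  squeeze: 25

```text
t: 5.67
ee_pos: [527.6, -298.4, 4.0]
ee_rot: [-3.141, 0.0, 2.642]
force: [-0.4, 1.3, 0.1]
gripper_width: 0.585
finger_force: 0.0
```

Run:
```python
from h import *
print({k:sense()[k] for k in ("gripper_width","finger_force")})
cv2.imwrite("pics/w3.png",get_image("wrist")[:,:,::-1])
```

```text
{'gripper_width': 0.5849659749601064, 'finger_force': 0.0}
```

View pics/w3.png

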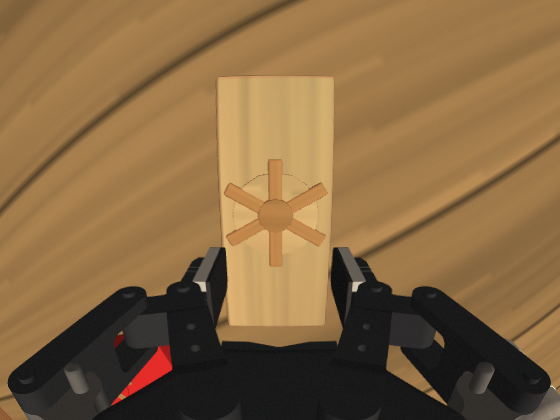

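The panel lies centred between the fingers, which have not quite touched it, so I close further.

arm_command:
  motion:
    - [0, 0, 0, 0, 3]
    - [0, 0, 0, 0, 3]
    - [0, 0, 0, 0, 3]
    - [0, 0, 0, 0, 3]
  squeeze: 25

```text
t: 6.05
ee_pos: [527.5, -298.3, 3.8]
ee_rot: [-3.142, -0.0, 2.642]
force: [0.3, -0.9, 0.5]
gripper_width: 0.353
finger_force: 0.0
```

Run:
```python
from h import *
s=sense();p=s["ee_pos"];a=s["ee_rot"][2];ty=np.array([np.sin(a),-np.cos(a),0]);tx=np.array([np.cos(a),np.sin(a),0])
i=camera_info("wrist")
for h in (0,5,10,19,30): print(h,proj("wrist",[p+ty*25+[0,0,h],p-ty*25+[0,0,h]],i).round().tolist())
c=np.array([509.4,-288.9,22])
print(proj("wrist",[c+sx*70*tx+sy*29*ty for sx in(1,-1) for sy in (1,-1)],i).round().tolist())
im=get_image("wrist");cv2.imwrite("pics/w4.png",im[:,:,::-1])
print([(d["at"],d["conf"],np.argwhere(d["region"]).min(0),np.argwhere(d["region"]).max(0)) for d in cut_out("panel_center","wrist")])
```

```text
0 [[321.0, 240.0], [235.0, 240.0]]
5 [[322.0, 243.0], [234.0, 243.0]]
10 [[323.0, 247.0], [233.0, 247.0]]
19 [[325.0, 253.0], [230.0, 253.0]]
30 [[328.0, 262.0], [227.0, 262.0]]
[[337.0, 76.0], [217.0, 76.0], [326.0, 328.0], [228.0, 328.0]]
[([276.9, 182.3], 0.72, array([ 75, 215]), array([327, 334])), ([166.0, 366.2], 0.66, array([329, 136]), array([383, 182]))]
```

View pics/w4.png

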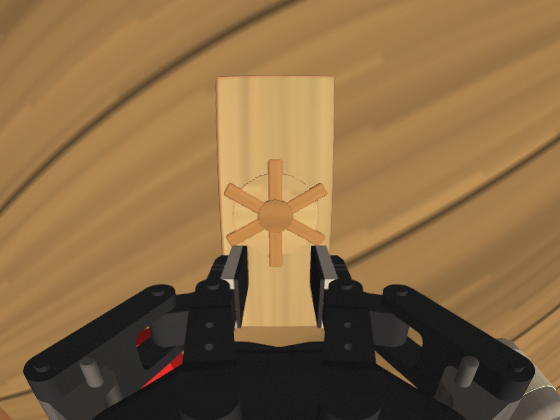

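Run:
```python
from h import *
s=sense();p=s["ee_pos"];a=s["ee_rot"][2];ty=np.array([np.sin(a),-np.cos(a),0]);tx=np.array([np.cos(a),np.sin(a),0])
i=camera_info("wrist")
for x in (0,11):
  for w in (15,18):
    print(x,w,[(h,proj("wrist",[p+ty*w+tx*x+[0,0,h],p-ty*w+tx*x+[0,0,h]],i).round().tolist()) for h in (0,10,20,30,40,50,60)])
```

```text
0 15 [(0, [[304.0, 240.0], [252.0, 240.0]]), (10, [[305.0, 247.0], [251.0, 247.0]]), (20, [[306.0, 254.0], [249.0, 254.0]]), (30, [[308.0, 262.0], [247.0, 262.0]]), (40, [[310.0, 271.0], [245.0, 271.0]]), (50, [[312.0, 281.0], [243.0, 281.0]]), (60, [[314.0, 293.0], [241.0, 292.0]])]
0 18 [(0, [[309.0, 240.0], [247.0, 240.0]]), (10, [[310.0, 247.0], [245.0, 247.0]]), (20, [[312.0, 254.0], [243.0, 254.0]]), (30, [[314.0, 262.0], [241.0, 262.0]]), (40, [[316.0, 271.0], [239.0, 271.0]]), (50, [[319.0, 281.0], [237.0, 281.0]]), (60, [[321.0, 292.0], [234.0, 292.0]])]
11 15 [(0, [[304.0, 222.0], [252.0, 222.0]]), (10, [[306.0, 228.0], [250.0, 228.0]]), (20, [[307.0, 234.0], [248.0, 234.0]]), (30, [[309.0, 241.0], [247.0, 241.0]]), (40, [[311.0, 249.0], [245.0, 249.0]]), (50, [[313.0, 258.0], [242.0, 258.0]]), (60, [[315.0, 269.0], [240.0, 269.0]])]
11 18 [(0, [[309.0, 222.0], [246.0, 222.0]]), (10, [[311.0, 228.0], [245.0, 228.0]]), (20, [[313.0, 234.0], [243.0, 234.0]]), (30, [[315.0, 241.0], [240.0, 241.0]]), (40, [[317.0, 249.0], [238.0, 249.0]]), (50, [[320.0, 258.0], [235.0, 258.0]]), (60, [[323.0, 269.0], [232.0, 269.0]])]
```

The fingers hang above the panel, so the real tips sit higher than the stated TCP. A gentle touch test will give their height.

arm_command:
  motion:
    - [0, 0, -0.4, 0, 3]
    - [0, 0, -0.3, 0, 3]
    - [0, 0, 0, 0, 3]

```text
t: 6.4
ee_pos: [527.0, -298.0, -4.0]
ee_rot: [3.142, -0.001, 2.642]
force: [0.1, -0.9, 0.4]
gripper_width: 0.35
finger_force: 0.0
```

arm_command:
  motion:
    - [0, 0, -0.3, 0, 3]
    - [0, 0, -0.2, 0, 3]
    - [0, 0, 0, 0, 3]

```text
t: 6.65
ee_pos: [527.2, -298.1, -8.7]
ee_rot: [3.142, -0.001, 2.642]
force: [-0.5, -0.8, 0.4]
gripper_width: 0.352
finger_force: 0.0
```

arm_command:
  motion:
    - [0, 0, -0.3, 0, 3]
    - [0, 0, 0, 0, 3]

```text
t: 6.82
ee_pos: [527.4, -298.2, -11.6]
ee_rot: [-3.142, -0.001, 2.642]
force: [-0.1, 0.9, -0.1]
gripper_width: 0.351
finger_force: 0.0
```

arm_command:
  motion:
    - [0, 0, -0.2, 0, 3]
    - [0, 0, 0, 0, 3]

```text
t: 6.98
ee_pos: [527.6, -298.4, -12.2]
ee_rot: [-3.141, 0.0, 2.642]
force: [-2.1, 0.9, 9.3]
gripper_width: 0.348
finger_force: 4.5
```

arm_command:
  motion:
    - [0, 0, -0.2, 0, 3]
    - [0, 0, 0, 0, 3]

```text
t: 7.15
ee_pos: [527.6, -298.4, -12.3]
ee_rot: [-3.141, 0.001, 2.642]
force: [-6.7, 4.8, 25.9]
gripper_width: 0.352
finger_force: 12.9
```

Contact came at TCP z = -12.2, so the tips sit about 35 mm above the reported TCP. From here I use tip z ≈ TCP z + 35 (+38 at 58 mm opening).

arm_command:
  motion:
    - [0, 0, 1.5, 0, 8.5]
    - [0, 0, 1.0, 0, 8.5]
    - [0, 0, 0, 0, 8.5]
    - [0, 0, 0, 0, 8.5]
    - [0, 0, 0, 0, 8.5]
    - [0, 0, 0, 0, 8.5]
    - [0, 0, 0, 0, 8.5]

```text
t: 7.73
ee_pos: [527.1, -298.0, 9.1]
ee_rot: [3.142, -0.001, 2.642]
force: [-1.2, -0.1, -0.1]
gripper_width: 0.998
finger_force: 0.0
```

Run:
```python
from h import *
s=sense();print(s["ee_pos"],s["gripper_width"],s["force"])
i=camera_info("wrist");im=get_image("wrist")
d=cut_out("panel_center","wrist")[0];r=np.argwhere(d["region"]);print(d["conf"],r.min(0),r.max(0))
c=np.array([509.4,-288.9,22]);a=s["ee_rot"][2];ty=np.array([np.sin(a),-np.cos(a),0]);tx=np.array([np.cos(a),np.sin(a),0])
print(proj("wrist",[c+sx*70*tx+sy*29*ty for sx in(1,-1) for sy in (1,-1)],i).round().tolist())
```

```text
[ 527.06138149 -297.98994832    9.0743306 ] 0.9984304665061319 [-1.24298852 -0.08709603 -0.08861253]
0.87 [356  88] [405 139]
[[335.0, 78.0], [219.0, 78.0], [325.0, 324.0], [229.0, 324.0]]
```

Now I lower to TCP z ≈ -29 and grip.

arm_command:
  motion:
    - [0, 0, -1.5, 0, 8.5]
    - [0, 0, -1.3, 0, 8.5]
    - [0, 0, -1.0, 0, 8.5]
    - [0, 0, 0, 0, 8.5]
    - [0, 0, 0, 0, 8.5]

```text
t: 8.25
ee_pos: [527.0, -297.9, -28.8]
ee_rot: [3.141, -0.002, 2.642]
force: [-0.0, -0.7, 0.9]
gripper_width: 0.998
finger_force: 0.0
```

arm_command:
  motion:
    - [0, 0, 0, 0, 4.5]
    - [0, 0, 0, 0, 4.5]
    - [0, 0, 0, 0, 4.5]
    - [0, 0, 0, 0, 4.5]
    - [0, 0, 0, 0, 4.5]
    - [0, 0, 0, 0, 4.5]
  squeeze: 25

```text
t: 8.75
ee_pos: [528.2, -298.9, -27.2]
ee_rot: [-3.141, 0.002, 2.642]
force: [0.2, 1.1, 6.7]
gripper_width: 0.671
finger_force: 27.8
```

Gripped: width 57 mm, 28 N. I lift and carry it to the easel's low side.

arm_command:
  motion:
    - [0, 0, 1, 0, 4.5]
    - [0, 0, 2, 0, 4.5]
    - [0, 1, 3, 0, 4.5]
    - [-0.4, 3, 3, -0.05, 4.5]
    - [-0.4, 3.5, 3, -0.1, 4.5]
    - [-0.4, 3.7, 2, -0.1, 4.5]
    - [-0.4, 3.7, 1.2, -0.1, 4.5]
    - [-0.4, 3.7, 0, -0.1, 4.5]
    - [-0.4, 3.7, 0, -0.07, 4.5]
    - [-0.3, 3.5, 0, 0, 4.5]
  squeeze: 30

```text
t: 9.58
ee_pos: [500.1, -43.0, 120.8]
ee_rot: [3.141, -0.0, 2.118]
force: [0.2, 0.4, -1.4]
gripper_width: 0.667
finger_force: 34.1
```

arm_command:
  motion:
    - [0, 2.0, 0, 0, 4.5]
    - [0, 0, 0, 0, 4.5]
    - [0, 0, 0, 0, 4.5]

```text
t: 9.83
ee_pos: [500.6, -23.9, 120.3]
ee_rot: [-3.141, 0.0, 2.124]
force: [-0.2, -0.2, -0.4]
gripper_width: 0.675
finger_force: 34.1
```

```bash
cat > go.py <<'E'
import sys
from h import *
O=np.array([480.3,22.9,51.3]);a=2.123
def tgt(h,v,off=43): return O+np.array([np.cos(a)*h,np.sin(a)*h,v-off])
if __name__=="__main__":
    s=sense();p=s["ee_pos"]
    for q in sys.argv[1:]:
        h,v=map(float,q.split(","));t=tgt(h,v);print(q,"tgt",t.round(1),"delta cm",((t-p)/10).round(2));p=t
    print("p",s["ee_pos"].round(1),"yaw",s["ee_rot"][2]%(2*np.pi),s["gripper_width"],s["finger_force"],s["force"].round(1),s["t"])
E
python3 go.py -- 4.5,106 4.5,96 3.1,80 4.5,64 10.5,44 2>/dev/null || python3 go.py 4.5,106 4.5,96 3.1,80 4.5,64 10.5,44
python3 - <<'E'
from h import *
s=sense();p=s["ee_pos"];a=s["ee_rot"][2];ty=np.array([np.sin(a),-np.cos(a),0]);tx=np.array([np.cos(a),np.sin(a),0])
i=camera_info("wrist");im=get_image("wrist");cv2.imwrite("pics/w5.png",im[:,:,::-1])
g=p+[0,0,49]
print("expected top-face corners",proj("wrist",[g+x*tx+y*ty for x in(91.3,) for y in (29,-29)],i).round().tolist())
for d in cut_out("panel_center","wrist"): r=np.argwhere(d["region"]);print(d["conf"],d["at"],r.min(0),r.max(0))
E
```

```text
4.5,106 tgt [477.9  26.7 114.3] delta cm [-2.27  5.06 -0.6 ]
4.5,96 tgt [477.9  26.7 104.3] delta cm [ 0.  0. -1.]
3.1,80 tgt [478.7  25.5  88.3] delta cm [ 0.07 -0.12 -1.6 ]
4.5,64 tgt [477.9  26.7  72.3] delta cm [-0.07  0.12 -1.6 ]
10.5,44 tgt [474.8  31.8  52.3] delta cm [-0.31  0.51 -2.  ]
p [500.6 -23.9 120.3] yaw 2.1244998361505165 0.6751470045803559 34.05429303646088 [-0.2 -0.2 -0.4] 9.8333
expected top-face corners [[354.0, 64.0], [205.0, 64.0]]
0.86 [278.2, 197.3] [ 62 204] [346 350]
0.86 [118.5, 215.2] [175  54] [263 181]
```

The panel is level in the hand, with its head edge at row 62 against 64 predicted. I bring the head against the board and tilt.

arm_command:
  motion:
    - [-0.8, 1.7, 0, 0, 4.5]
    - [-0.8, 1.7, -0.2, 0, 4.5]
    - [-0.7, 1.6, -0.4, 0, 4.5]
    - [0, 0, -1.0, 0, 4.5]
    - [0, 0, 0, 0, 4.5]
    - [0, 0, 0, 0, 4.5]

```text
t: 10.43
ee_pos: [478.3, 24.0, 103.9]
ee_rot: [-3.141, 0.0, 2.121]
force: [-0.0, -0.2, -1.0]
gripper_width: 0.669
finger_force: 34.1
```

arm_command:
  motion:
    - [0, 0, -0.4, 0, 4.5]
    - [0, 0, -0.4, 0, 4.5]
    - [0.05, -0.1, -0.4, 0, 4.5]
    - [0, 0, -0.4, 0, 4.5]
    - [0, 0, 0, 0, 4.5]

```text
t: 10.85
ee_pos: [479.9, 22.8, 87.6]
ee_rot: [3.141, 0.002, 2.122]
force: [1.6, -5.9, 1.7]
gripper_width: 0.674
finger_force: 34.7
```

arm_command:
  motion:
    - [0, 0, -0.4, 0, 4.5]
    - [0, 0, -0.4, 0, 4.5]
    - [-0.05, 0.1, -0.4, 0, 4.5]
    - [-0.05, 0.1, -0.4, 0, 4.5]
    - [0, 0, 0, 0, 4.5]

```text
t: 11.27
ee_pos: [479.0, 24.9, 71.5]
ee_rot: [3.141, 0.002, 2.122]
force: [3.5, -7.3, 0.7]
gripper_width: 0.669
finger_force: 35.3
```

```bash
cat > chk.py <<'E'
from h import *
s=sense();p=s["ee_pos"];a=s["ee_rot"][2];ty=np.array([np.sin(a),-np.cos(a),0]);tx=np.array([np.cos(a),np.sin(a),0])
i=camera_info("wrist");im=get_image("wrist");g=p+[0,0,43]
for th in (0,10,20,25,30,35,40):
    c,n=np.cos(np.radians(th)),np.sin(np.radians(th))
    f=lambda u,w,y: g+tx*(u*c-w*n)+np.array([0,0,u*n+w*c])+ty*y
    print(th,proj("wrist",[f(91.3,6,-29),f(91.3,6,29),f(91.3,-16,0)],i).round().tolist())
for d in cut_out("panel_center","wrist")[:2]: r=np.argwhere(d["region"]);print(d["conf"],d["at"],r.min(0),r.max(0))
import sys
cv2.imwrite(sys.argv[1],im[:,:,::-1])
E
python3 chk.py pics/w6.png
```

```text
0 [[205.0, 64.0], [354.0, 64.0], [280.0, 70.0]]
10 [[195.0, 63.0], [364.0, 64.0], [280.0, 61.0]]
20 [[183.0, 72.0], [377.0, 72.0], [280.0, 57.0]]
25 [[176.0, 81.0], [385.0, 81.0], [280.0, 57.0]]
30 [[168.0, 94.0], [393.0, 94.0], [280.0, 60.0]]
35 [[159.0, 111.0], [402.0, 112.0], [280.0, 66.0]]
40 [[151.0, 134.0], [410.0, 135.0], [281.0, 75.0]]
0.83 [76.2, 274.7] [237  30] [311 165]
0.73 [278.6, 174.3] [ 53 179] [333 375]
```

Tilt is about 21°, as planned. I continue to about 33°.

arm_command:
  motion:
    - [-0.1, 0.15, -0.5, 0, 4.5]
    - [-0.1, 0.15, -0.5, 0, 4.5]
    - [-0.1, 0.15, -0.5, 0, 4.5]
    - [-0.1, 0.15, -0.4, 0, 4.5]
    - [0, 0, 0, 0, 4.5]

```text
t: 11.78
ee_pos: [477.0, 29.6, 55.4]
ee_rot: [3.139, 0.007, 2.124]
force: [-2.8, -12.0, 27.3]
gripper_width: 0.668
finger_force: 40.7
```

```bash
python3 chk.py pics/w7.png; python3 go.py 12,46
```

```text
0 [[205.0, 64.0], [355.0, 65.0], [280.0, 70.0]]
10 [[195.0, 64.0], [365.0, 65.0], [280.0, 61.0]]
20 [[183.0, 73.0], [378.0, 73.0], [280.0, 57.0]]
25 [[176.0, 82.0], [386.0, 83.0], [281.0, 58.0]]
30 [[168.0, 95.0], [394.0, 96.0], [281.0, 61.0]]
35 [[160.0, 113.0], [403.0, 114.0], [281.0, 67.0]]
40 [[151.0, 136.0], [411.0, 137.0], [281.0, 77.0]]
0.78 [60.6, 281.0] [247  21] [338 155]
0.64 [279.0, 166.7] [ 58 163] [321 393]
12,46 tgt [474.   33.1  54.3] delta cm [-0.3   0.35 -0.11]
p [477.   29.6  55.4] yaw 2.1233543214580455 0.6688822806903397 40.76786756515503 [ -2.  -11.3  27.4] 11.8833
```

The foot reached the ledge top (force up 27 N) at about 31° tilt. I lift and shift up the slope.

arm_command:
  motion:
    - [0, 0, 0.4, 0, 4.5]
    - [0, 0, 0.4, 0, 4.5]
    - [-0.25, 0.4, 0.35, 0, 4.5]
    - [-0.25, 0.4, 0.35, 0, 4.5]
    - [-0.25, 0.4, 0.35, 0, 4.5]
    - [0, 0, 0, 0, 4.5]
    - [0, 0, 0, 0, 4.5]

```text
t: 12.47
ee_pos: [470.5, 39.6, 71.4]
ee_rot: [3.14, 0.011, 2.126]
force: [10.8, -24.2, -17.6]
gripper_width: 0.667
finger_force: 41.1
```

```bash
python3 chk.py pics/w8.png|tail -2; python3 go.py 21.5,57.3 27.8,44
```

```text
0.82 [71.1, 283.6] [251  33] [348 156]
0.79 [277.2, 193.6] [ 84 167] [325 387]
21.5,57.3 tgt [469.   41.2  65.6] delta cm [-0.14  0.15 -0.57]
27.8,44 tgt [465.7  46.6  52.3] delta cm [-0.33  0.54 -1.33]
p [470.4  39.7  71.3] yaw 2.125748826690338 0.6701523183791779 41.16446077823639 [ 10.4 -22.2 -17.9] 12.5667
```

The force points straight down the slope: the head's upper corner is on the hub. I back off a little, then rotate flat.

arm_command:
  motion:
    - [0.15, -0.25, -0.25, 0, 4.5]
    - [-0.1, 0.15, -0.2, 0, 4.5]
    - [-0.1, 0.15, -0.2, 0, 4.5]
    - [0, 0, 0, 0, 4.5]
    - [0, 0, 0, 0, 4.5]

```text
t: 12.98
ee_pos: [468.0, 43.0, 65.2]
ee_rot: [3.14, 0.005, 2.123]
force: [5.8, -11.4, -2.8]
gripper_width: 0.669
finger_force: 43.4
```

```bash
python3 chk.py pics/w9.png|tail -2; python3 go.py 27.8,44
```

```text
0.91 [63.3, 289.6] [259  32] [355 159]
0.7 [278.7, 198.9] [ 98 161] [321 394]
27.8,44 tgt [465.7  46.6  52.3] delta cm [-0.23  0.36 -1.3 ]
p [468.   43.   65.3] yaw 2.123373544633256 0.6667632023118878 43.343533873558044 [  5.7 -11.3  -4.1] 13.0833
```

arm_command:
  motion:
    - [-0.03, 0.05, -0.3, 0, 4.5]
    - [-0.05, 0.08, -0.3, 0, 4.5]
    - [-0.05, 0.08, -0.3, 0, 4.5]
    - [0, 0, 0, 0, 4.5]
    - [0, 0, 0, 0, 4.5]

```text
t: 13.5
ee_pos: [466.2, 45.9, 56.9]
ee_rot: [3.139, 0.003, 2.123]
force: [1.7, -7.7, 7.1]
gripper_width: 0.665
finger_force: 45.5
```

```bash
python3 chk.py pics/w10.png|tail -3; python3 go.py 27.8,44
```

```text
40 [[151.0, 135.0], [411.0, 135.0], [281.0, 76.0]]
0.59 [277.2, 203.3] [117 152] [312 404]
0.57 [60.0, 297.1] [266  27] [365 160]
27.8,44 tgt [465.7  46.6  52.3] delta cm [-0.05  0.06 -0.46]
p [466.2  45.9  56.9] yaw 2.122888102364369 0.6654511350377574 45.467206835746765 [ 2.3 -7.6  6.2] 13.6
```

arm_command:
  motion:
    - [-0.02, 0.03, -0.25, 0, 4.5]
    - [-0.02, 0.03, -0.2, 0, 4.5]
    - [0, 0, 0, 0, 4.5]
    - [0, 0, 0, 0, 4.5]

```text
t: 13.93
ee_pos: [468.0, 45.2, 55.5]
ee_rot: [3.137, 0.008, 2.125]
force: [-3.3, -13.6, 42.3]
gripper_width: 0.673
finger_force: 49.6
```

```bash
python3 chk.py pics/w11.png|tail -2; python3 go.py 27.8,44
```

```text
0.84 [280.2, 202.0] [111 151] [312 404]
0.15 [440.4, 397.5] [385 431] [406 450]
27.8,44 tgt [465.7  46.6  52.3] delta cm [-0.23  0.14 -0.32]
p [468.1  45.2  55.5] yaw 2.12474883907887 0.667880770751318 49.630141854286194 [ -3.6 -13.4  42.6] 14.0333
```

arm_command:
  motion:
    - [0, 0, 0.3, 0, 4.5]
    - [0, 0, 0, 0, 7]
    - [0, 0, 0, 0, 7]
    - [0, 0, 0, 0, 7]
    - [0, 0, 0, 0, 7]
    - [0, 0, 0, 0, 7]

```text
t: 14.53
ee_pos: [463.0, 47.6, 53.9]
ee_rot: [-3.14, -0.001, 2.122]
force: [-0.9, -0.7, -0.1]
gripper_width: 0.819
finger_force: 0.0
```

arm_command:
  motion:
    - [0, 0, 0.5, 0, 8.5]
    - [0.1, -0.15, 2, 0, 8.5]
    - [0.2, -0.3, 3.5, 0, 8.5]
    - [0.2, -0.3, 4, 0, 8.5]
    - [0, 0, 4, 0, 8.5]
    - [0, 0, 2, 0, 8.5]
    - [0, 0, 0, 0, 8.5]
    - [0, 0, 0, 0, 8.5]

```text
t: 15.2
ee_pos: [469.7, 39.7, 215.8]
ee_rot: [3.139, 0.002, 2.122]
force: [0.2, -0.2, -0.4]
gripper_width: 0.995
finger_force: 0.0
```

Run:
```python
from h import *
import pickle
print(sense()["ee_pos"],sense()["ee_rot"])
i=camera_info("wrist");im=get_image("wrist");pickle.dump(i,open("w12.pkl","wb"));cv2.imwrite("pics/w12.png",im[:,:,::-1])
E=[480.3,22.9,51.3,2.123]
pts=easel_pts(E,[[140,29,22],[140,-29,22],[0,29,22],[0,-29,22],[70,0,25]]);print(proj("wrist",pts,i).round(1).tolist())
for d in cut_out("panel_center","wrist"): r=np.argwhere(d["region"]);print(d["conf"],d["at"],r.min(0),r.max(0))
x=proj("wrist",pts,i);a=np.clip(x.mean(0)-[140,130],0,None).astype(int);c=im[a[1]:a[1]+260,a[0]:a[0]+280,::-1]
print(a);cv2.imwrite("pics/w12c.png",cv2.resize(c,None,fx=2.3,fy=2.3,interpolation=cv2.INTER_CUBIC))
```

```text
[469.74437294  39.70341038 215.78392624] [3.13913443e+00 1.69338466e-03 2.12178694e+00]
[[238.1, 113.5], [319.6, 113.6], [250.7, 219.6], [306.2, 219.5], [278.7, 178.9]]
0.98 [146.0, 243.5] [213 100] [281 201]
[138  39]
```

View pics/w12c.png

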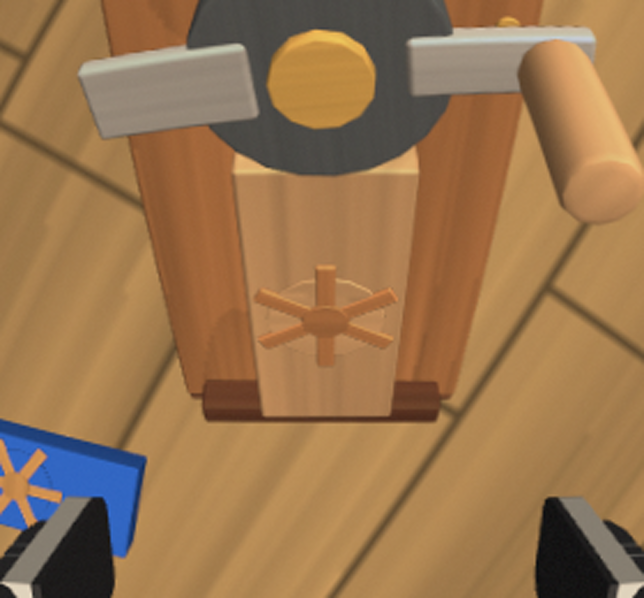

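The panel is home: its corners match the seated prediction within about 1.5 px (head at rows 172/172, foot at 415/415 in the crop). The collar is still open. Next I work out the peg position and the arc.

Run:
```python
from h import *
import pickle
i=pickle.load(open("w12.pkl","rb"));E=[480.3,22.9,51.3,2.123]
peg=lambda q,z:easel_pts(E,[[180+60*np.sin(q),-60*np.cos(q),z]])[0]
uv=np.array([601,193])/2.3+[138,39]
s=least_squares(lambda q:proj("wrist",[peg(q[0],85)],i)[0]-uv,[0.1]);print(s.x,s.fun)
cap=np.array([322,79])/2.3+[138,39];print("cap",cap,proj("wrist",easel_pts(E,[[180,0,37]]),i))
q0=s.x[0];p0=sense()["ee_pos"];prev=None
for q in [q0]+list(np.arange(.2,1.58,.1715)):
    g=peg(q,76);print(round(q,3),g.round(1), None if prev is None else ((g-prev)/10).round(2));prev=g
```

```text
[0.1167089] [0.80560136 0.15816632]
cap [278.          73.34782609] [[279.17504265  77.19280421]]
0.117 [481.5 134.5 229.7] None
0.2 [478.9 137.3 232.9] [-0.27  0.28  0.32]
0.372 [472.4 142.2 239.2] [-0.64  0.49  0.63]
0.543 [464.9 145.9 245.1] [-0.76  0.36  0.59]
0.715 [456.4 148.1 250.5] [-0.85  0.23  0.53]
0.886 [447.2 148.9 255.1] [-0.92  0.08  0.46]
1.058 [437.7 148.2 258.8] [-0.96 -0.07  0.37]
1.229 [428.  146.1 261.6] [-0.97 -0.21  0.27]
1.401 [418.5 142.6 263.2] [-0.95 -0.35  0.17]
1.572 [409.4 137.8 263.8] [-0.91 -0.48  0.06]
```

arm_command:
  motion:
    - [0, 0, 2.5, 0, 6]
    - [0.4, 3.1, 0, 0, 5]
    - [0.4, 3.2, 0, 0, 5]
    - [0.4, 3.2, 0, 0, 5]
    - [0, 0, 0, 0, 5]
    - [0, 0, 0, 0, 5]
    - [0, 0, 0, 0, 5]

```text
t: 15.88
ee_pos: [479.7, 134.3, 237.9]
ee_rot: [-3.138, -0.001, 2.123]
force: [0.2, -0.8, -0.0]
gripper_width: 0.581
finger_force: 0.0
```

arm_command:
  motion:
    - [0.15, 0, -1.5, 0, 5]
    - [0, 0, -1.5, 0, 5]
    - [0, 0, -1.0, 0, 5]
    - [0, 0, -0.6, 0, 5]
    - [0, 0, 0, 0, 5]
    - [0, 0, 0, 0, 5]

```text
t: 16.38
ee_pos: [482.2, 134.1, 193.3]
ee_rot: [-3.141, -0.0, 2.121]
force: [0.1, -0.6, -0.1]
gripper_width: 0.582
finger_force: 0.0
```

arm_command:
  motion:
    - [0, 0, 0, 0, 1]
    - [0, 0, 0, 0, 1]
    - [0, 0, 0, 0, 1]
    - [0, 0, 0, 0, 1]
    - [0, 0, 0, 0, 1]
    - [0, 0, 0, 0, 1]
    - [0, 0, 0, 0, 1]
  squeeze: 25

```text
t: 16.97
ee_pos: [481.5, 133.3, 194.0]
ee_rot: [-3.139, 0.002, 2.122]
force: [-4.5, -5.3, 4.2]
gripper_width: 0.216
finger_force: 25.3
```

The peg is gripped at about 20 mm. Now I move it along the arc.

arm_command:
  motion:
    - [-0.27, 0.28, 0.32, 0, 1]
    - [-0.32, 0.25, 0.32, 0, 1]
    - [-0.32, 0.24, 0.31, 0, 1]
    - [-0.38, 0.19, 0.3, 0, 1]
    - [-0.38, 0.17, 0.29, 0, 1]
    - [-0.42, 0.13, 0.27, 0, 1]
    - [-0.43, 0.1, 0.26, 0, 1]
    - [0, 0, 0, 0, 1]

```text
t: 17.63
ee_pos: [458.7, 149.9, 215.7]
ee_rot: [3.136, 0.0, 2.122]
force: [2.9, 2.1, 1.9]
gripper_width: 0.219
finger_force: 25.1
```

```bash
cat > q.py <<'E'
from h import *
s=sense();i=camera_info("wrist");im=get_image("wrist")
E=[480.3,22.9,51.3,2.123];p=s["ee_pos"]
R=easel_pts([0,0,0,2.123],np.eye(3)).T
d=R.T@(p+[0,0,39]-E[:3])
print("tip in easel",d.round(1),"q",np.arctan2(d[0]-180,-d[1]),"r",np.hypot(d[0]-180,d[1]),s["force"].round(1),s["gripper_width"],s["finger_force"],s["t"])
E
python3 q.py
```

```text
tip in easel [222.2 -48.2  79. ] q 0.7189618206732921 r 64.08897927743453 [2.9 2.1 1.9] 0.21886115841572898 25.05872368812561 17.6333
```

arm_command:
  motion:
    - [-0.46, 0.04, 0.23, 0, 1]
    - [-0.46, 0.03, 0.23, 0, 1]
    - [-0.48, -0.03, 0.19, 0, 1]
    - [-0.48, -0.05, 0.18, 0, 1]
    - [-0.48, -0.1, 0.14, 0, 1]
    - [-0.48, -0.13, 0.12, 0, 1]
    - [-0.48, -0.17, 0.09, 0, 1]
    - [-0.46, -0.2, 0.07, 0, 1]
    - [0, 0, 0, 0, 1]

```text
t: 18.43
ee_pos: [425.6, 152.7, 232.3]
ee_rot: [3.118, -0.01, 2.121]
force: [3.0, 33.1, 19.0]
gripper_width: 0.203
finger_force: 25.4
```

```bash
python3 q.py
```

```text
tip in easel [248.1 -21.5  79.1] q 1.2644677638970956 r 71.37947502354756 [ 3.  33.1 19. ] 0.2031143884735553 25.437014400959015 18.4333
```

The force rose and motion is lagging, so I stop and look before going on.

Run:
```python
from h import *
w=get_image("wrist")[:,:,::-1];s=get_image("scene")[:,:,::-1];t=get_image("top")[:,:,::-1]
cv2.imwrite("pics/w13.png",w);cv2.imwrite("pics/s13.png",s);cv2.imwrite("pics/t13.png",t)
M=np.zeros((600,800,3),np.uint8)
M[:420,:500]=w[:,30:530]
c=cv2.resize(s[110:250,280:420],(300,300),interpolation=cv2.INTER_CUBIC);M[:300,500:]=c
M[300:600,500:]=cv2.resize(t[185:305,180:300],(300,300),interpolation=cv2.INTER_CUBIC)
cv2.imwrite("pics/m13.png",M)
i=camera_info("wrist");print(proj("wrist",easel_pts([480.3,22.9,51.3,2.123],[[140,29,22],[140,-29,22],[0,29,22],[0,-29,22],[180,0,37]]),i).round(1).tolist(), sense()["joint_pos"].round(3))
```

```text
[[217.3, 260.7], [285.8, 260.7], [234.7, 309.9], [281.8, 309.9], [247.6, 255.4]] [ 0.175  0.095  1.778  0.019  1.251 -0.381]
```

View pics/m13.png

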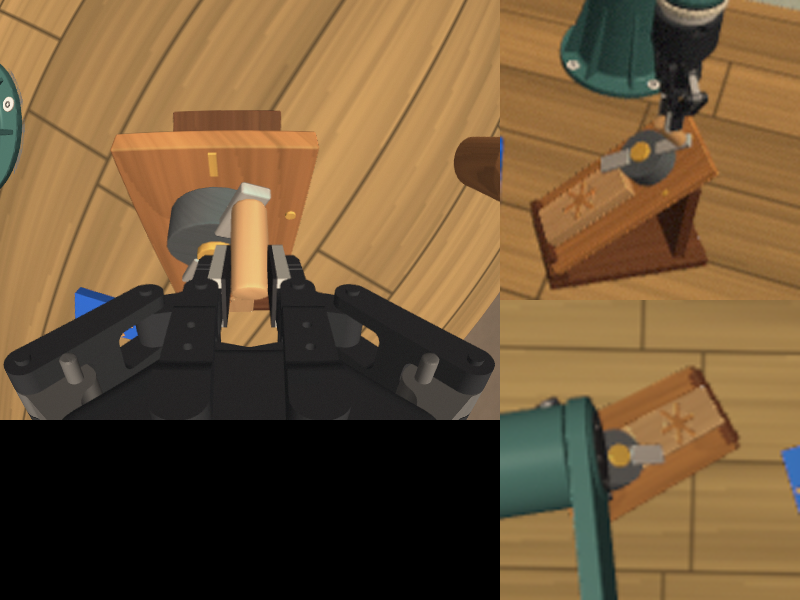

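The scene crop shows the wing starting over the panel's head, and the wrist view shows the peg still between the pads. I estimate the collar angle from these.

```bash
python3 - <<'E'
from h import *
E=[480.3,22.9,51.3,2.123];i=camera_info("wrist")
for q in np.arange(.8,1.5,.1):
    a=np.array([np.sin(q),-np.cos(q),0]);P=np.array([180,0,0])
    L=[P-64*a+[0,0,29],P+60*a+[0,0,33],P+60*a+[0,0,85]]
    print(round(q,1),"scene",proj("scene",easel_pts(E,L)).round(1).tolist(),"top wing",proj("top",easel_pts(E,L[:1])).round(1).tolist(),"wrist",(proj("wrist",easel_pts(E,L),i)-[30,0]).round().tolist())
E
python3 q.py
```

```text
0.8 scene [[330.0, 180.6], [363.3, 184.4], [353.5, 175.9]] top wing [[244.6, 253.6]] wrist [[170.0, 271.0], [282.0, 217.0], [289.0, 298.0]]
0.9 scene [[329.3, 182.5], [364.0, 182.4], [354.2, 173.9]] top wing [[244.8, 251.7]] wrist [[176.0, 273.0], [275.0, 213.0], [281.0, 296.0]]
1.0 scene [[328.8, 184.5], [364.5, 180.5], [354.7, 171.9]] top wing [[244.8, 249.8]] wrist [[183.0, 275.0], [267.0, 210.0], [272.0, 294.0]]
1.1 scene [[328.4, 186.4], [364.8, 178.6], [355.1, 169.9]] top wing [[244.6, 247.8]] wrist [[190.0, 276.0], [259.0, 207.0], [262.0, 292.0]]
1.2 scene [[328.2, 188.3], [364.9, 176.7], [355.2, 168.0]] top wing [[244.3, 245.9]] wrist [[196.0, 277.0], [249.0, 205.0], [251.0, 291.0]]
1.3 scene [[328.2, 190.1], [364.8, 174.8], [355.1, 166.1]] top wing [[243.8, 244.0]] wrist [[203.0, 278.0], [239.0, 203.0], [240.0, 289.0]]
1.4 scene [[328.4, 191.9], [364.5, 173.1], [354.9, 164.4]] top wing [[243.1, 242.1]] wrist [[211.0, 279.0], [229.0, 202.0], [228.0, 288.0]]
tip in easel [248.  -21.5  79.1] q 1.2643347800400473 r 71.341722684103 [ 2.8 32.4 19.5] 0.2044023651651114 25.649399757385254 18.6333
```

The collar stands at about 1.15–1.2 and the grip is strained. I release, re-centre and grip again.

arm_command:
  motion:
    - [0, 0, 0, 0, 4]
    - [0, 0, 0, 0, 4]
    - [0, 0, 0, 0, 4]
    - [0, 0, 0, 0, 4]

```text
t: 19.02
ee_pos: [418.6, 142.1, 226.4]
ee_rot: [-3.14, -0.0, 2.122]
force: [1.1, 1.5, 1.2]
gripper_width: 0.47
finger_force: 0.5
```

```bash
python3 q.py
python3 - <<'E'
from h import *
E=[480.3,22.9,51.3,2.123];p=sense()["ee_pos"]
for q in (1.1,1.15,1.2): 
    g=easel_pts(E,[[180+60*np.sin(q),-60*np.cos(q),z] for z in (70,76,82)]);print(q,g.round(1).tolist())
print(p)
E
```

```text
tip in easel [240.1 -10.   78. ] q 1.4055582808430793 r 60.9734204771083 [1.1 1.5 1.2] 0.4699497628449958 0.5423660203814507 19.0167
1.1 [[433.3, 151.1, 255.0], [435.3, 147.9, 259.6], [437.3, 144.6, 264.2]]
1.15 [[430.4, 150.6, 255.8], [432.5, 147.3, 260.4], [434.5, 144.0, 265.0]]
1.2 [[427.6, 149.9, 256.6], [429.6, 146.6, 261.2], [431.7, 143.3, 265.8]]
[418.68952774 141.99609944 226.32171409]
```

After release the tool sits exactly where commanded, so the tight grip was resisting the peg's spin. I push on with the loose cage in easel +y instead.

arm_command:
  motion:
    - [-0.4, -0.26, 0, 0, 4]
    - [-0.4, -0.26, 0, 0, 4]
    - [-0.4, -0.26, 0, 0, 4]
    - [0, 0, 0, 0, 4]
    - [0, 0, 0, 0, 4]

```text
t: 19.48
ee_pos: [407.0, 133.9, 226.6]
ee_rot: [-3.141, 0.0, 2.121]
force: [1.3, 1.7, 1.4]
gripper_width: 0.472
finger_force: 0.7
```

```bash
cat > m.py <<'E'
from h import *
E=[480.3,22.9,51.3,2.123]
# angle of collar from peg: skin-coloured peg axis in wrist picture
def pegq(im,i):
    hsv=cv2.cvtColor(im,cv2.COLOR_RGB2HSV)
    best=None
    for q in np.arange(.9,2.0,.01):
        u=np.array([np.sin(q),-np.cos(q),0]);t=np.array([np.cos(q),np.sin(q),0]);P=np.array([180,0,0])
        pts=[P+60*u+k*9*t+[0,0,z] for z in np.linspace(36,60,7) for k in (-1,-.5,0,.5,1)]
        out=[P+60*u+k*12.5*t+[0,0,z] for z in np.linspace(36,60,7) for k in (-1,1)]
        f=lambda L:[hsv[int(round(v)),int(round(w))].astype(float) for w,v in proj("wrist",easel_pts(E,L),i) if 0<=v<420 and 0<=w<560]
        a,b=np.array(f(pts)),np.array(f(out))
        sc=np.linalg.norm(np.median(a,0)-np.array([13,120,220]))*0+np.abs(a[:,2]-np.median(a[:,2])).mean()-np.abs(b[:,2]-np.median(a[:,2])).mean()
        if best is None or sc<best[0]: best=(sc,q,np.median(a,0))
    return best
if __name__=="__main__":
    i=camera_info("wrist");im=get_image("wrist");print("pegq",pegq(im,i))
    im0=cv2.imread("pics/w13.png")[:,:,::-1]
    cv2.imwrite("pics/w14.png",im[:,:,::-1])
    for l in ("handle_grip","collar"):
      for c in ("wrist","scene","top"):
        get_image(c)
        for d in cut_out(l,c)[:1]: r=np.argwhere(d["region"]);print(l,c,round(d["conf"],2),np.round(d["at"]),r.min(0),r.max(0),len(r))
E
python3 m.py; python3 q.py
```

```text
pegq (np.float64(-94.55714285714285), np.float64(1.4600000000000004), array([ 15., 132., 217.]))
handle_grip wrist 0.61 [287. 229.] [169 232] [292 336] 9335
handle_grip scene 0.7 [348. 182.] [159 327] [195 368] 719
handle_grip top 0.62 [230. 245.] [237 225] [258 243] 234
collar wrist 0.69 [287. 229.] [169 232] [294 335] 9582
collar scene 0.72 [347. 184.] [160 327] [196 368] 714
collar top 0.6 [234. 242.] [237 225] [259 243] 262
tip in easel [239.8   3.9  78.4] q 1.6351122677941032 r 59.916782003949734 [-0.7  0.7  0.3] 0.46645977943706907 0.0 20.1333
```

Peg angle is about 1.46 by both the picture and the geometry. I push 6 mm more.

arm_command:
  motion:
    - [-0.25, -0.16, 0, 0, 4]
    - [-0.26, -0.16, 0, 0, 4]
    - [0, 0, 0, 0, 4]
    - [0, 0, 0, 0, 4]

```text
t: 20.52
ee_pos: [402.5, 131.3, 227.0]
ee_rot: [3.141, 0.0, 2.122]
force: [1.5, 2.0, 0.8]
gripper_width: 0.465
finger_force: 1.1
```

```bash
python3 m.py|head -1; python3 q.py
```

```text
pegq (np.float64(-99.5), np.float64(1.5500000000000007), array([ 15., 131., 216.]))
tip in easel [239.7   9.4  78.8] q 1.727424552846657 r 60.403388139193495 [1.7 1.8 2.5] 0.4670532747098959 1.2765112146735191 21.1667
```

arm_command:
  motion:
    - [0.4, 0.25, 0, 0, 4]
    - [0.3, 0.2, 0, 0, 4.5]
    - [0, 0, 1.5, 0, 4.5]
    - [0, 0, 3, 0, 4.5]
    - [0, 0, 4, 0, 4.5]
    - [0, 0, 4, 0, 4.5]
    - [0.5, -1, 1, 0, 4.5]
    - [1.5, -2.5, 0, 0, 4.5]
    - [1.5, -2.5, 0, 0, 4.5]
    - [0, 0, 0, 0, 4.5]

```text
t: 22.05
ee_pos: [446.5, 72.1, 361.3]
ee_rot: [-3.14, 0.003, 2.119]
force: [-0.4, 0.3, -0.6]
gripper_width: 0.525
finger_force: 0.0
```

Run:
```python
from h import *
from m import pegq
E=[480.3,22.9,51.3,2.123]
i=camera_info("wrist");im=get_image("wrist");cv2.imwrite("pics/w15.png",im[:,:,::-1]);print(sense()["ee_pos"])
print(pegq(im,i))
hsv=cv2.cvtColor(im,cv2.COLOR_RGB2HSV)
# brass parts: saturated yellow
m=cv2.inRange(hsv,(17,150,150),(30,255,255));n,lab,st,ce=cv2.connectedComponentsWithStats(m)
for k in range(1,n):
    if st[k,4]>25: print("brass",st[k],ce[k].round(1))
print("pred cap,mark,dot",proj("wrist",easel_pts(E,[[180,0,37],[236,0,0],[180,-55,0]]),i).round(1).tolist())
print("panel pred",proj("wrist",easel_pts(E,[[140,29,22],[140,-29,22],[0,29,22],[0,-29,22]]),i).round(1).tolist())
x=proj("wrist",easel_pts(E,[[150,0,20]]),i)[0].astype(int);a=np.clip(x-[130,130],0,None)
M=cv2.resize(im[a[1]:a[1]+260,a[0]:a[0]+260,::-1],(598,598),interpolation=cv2.INTER_CUBIC);print(a);cv2.imwrite("pics/w15c.png",M)
```

```text
[444.96846174  73.88824704 360.88530885]
(np.float64(-77.92857142857142), np.float64(1.5600000000000005), array([ 15., 133., 217.]))
brass [279  60   5   8  40] [281.   63.5]
brass [327 109   7   6  32] [330.1 111.8]
brass [268 122  26  20 384] [280.6 132.1]
pred cap,mark,dot [[281.6, 133.0], [281.6, 68.8], [330.0, 111.8]]
panel pred [[256.5, 149.8], [306.2, 149.7], [261.7, 215.5], [300.1, 215.4]]
[151  12]
```

My picture allowance is used up, so I check the panel and the collar numerically.

Run:
```python
from h import *
E=[480.3,22.9,51.3,2.123]
i=camera_info("wrist");im=get_image("wrist")
ds=[d for d in cut_out("panel_center","wrist")]
for d in ds:
    m=d["region"];print(round(d["conf"],2),np.round(d["at"]),np.median(im[m],axis=0))
    if 255<d["at"][0]<310:
        for r in (155,165,175,185,195,205,212,215,217): 
            c=np.where(m[r])[0]; 
            if len(c): print(r,c.min(),c.max())
        print(np.argwhere(m).min(0),np.argwhere(m).max(0))
for y in (29,-29): print("pred edge",proj("wrist",easel_pts(E,[[x,y,22] for x in (140,105,70,35,0)]),i).round(1).tolist())
# silver wing / arm: low saturation bright
hsv=cv2.cvtColor(im,cv2.COLOR_RGB2HSV);m=cv2.inRange(hsv,(0,0,110),(180,45,235));n,lab,st,ce=cv2.connectedComponentsWithStats(m)
for k in range(1,n):
    if st[k,4]>40 and 200<ce[k][0]<360 and ce[k][1]<240: print("steel",st[k],ce[k].round(1))
print("wing pred",proj("wrist",easel_pts(E,[[116,0,29],[140,0,31],[250,0,33]]),i).round(1).tolist())
for c in ("top","scene"):
    get_image(c)
    for l in ("tin","glue","mallet"):
        print(c,l,[np.round(d["at"]).tolist() for d in cut_out(l,c)[:1]])
```

```text
0.83 [285. 187.] [181. 132.  86.]
155 257 306
165 258 306
175 258 306
185 260 304
195 261 303
205 262 302
212 263 301
215 263 301
217 263 300
[149 257] [218 307]
0.65 [179. 234.] [ 53. 107. 202.]
pred edge [[256.9, 152.2], [258.4, 171.8], [259.8, 189.1], [261.0, 204.2], [262.1, 217.6]]
pred edge [[306.6, 152.2], [304.9, 171.7], [303.3, 188.9], [301.8, 204.1], [300.5, 217.5]]
steel [275  72  18   5  86] [283.3  74. ]
steel [270 144  22   3  45] [280.3 145.3]
wing pred [[281.7, 170.1], [281.8, 157.7], [282.4, 77.0]]
top tin [[330.0, 156.0]]
top glue [[273.0, 147.0]]
top mallet [[163.0, 161.0]]
scene tin [[200.0, 261.0]]
scene glue [[255.0, 284.0]]
scene mallet [[400.0, 313.0]]
```

Panel edges match the seated pose within 1 px, and the handle-arm end lies on the brass line (283.3 against 282.4). Bystanders are unmoved and the tool is clear, so I hand in.

```bash
python3 -c "
from rig import *
print(job_done())"
```

```text
the job is handed in; nothing more can be done
None
```

The job is handed in: the panel is seated on the easel, rosette outwards, and the collar is locked over it at about 1.56 rad; the other things on the bench did not move, and no verdict came back.

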